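# Load two slide carriers into a spring-loaded feeder column

### The arm

A 6-joint arm with a two-finger parallel gripper is mounted at the origin on the work surface. World frame = base frame: x ahead of the robot, y to its left, z up, the work surface at z = 0. Lengths are in mm, angles in rad, forces in N, time in s.
With the tool pointing down it reaches from about 400 to 925 mm from the base axis. Payload 12.5 kg.
Tool frame: the origin (TCP) lies between the finger pads; the fingertips stand 11 mm ahead of it and the grasp point (between the pads) lies 8 mm behind it (env.tip_extent is the distance from the TCP to the fingertips, in mm); x points along the fingers, z is the direction in which the jaws open and shut, and the axes are right-handed (so a half turn about x gives the same grasp; the last joint's range is limited). The gripper opens to 95 mm and grips with 3 to 60 N. Pads are 20 mm wide; open, the fingers measure 119 mm over their backs; the gripper's body (75 mm by 180 mm) begins 59 mm behind the grasp point.
Start: joints at [-1.326, 0.491, 1.559, -0, 1.092, -0.106], TCP at [214.804, -586.945, 225.661] pointing down, gripper open.
Joint ranges: [-3.1, 3.1], [-0.84, 2.19], [0.05, 2.79], [-1.13, 4.28], [0.06, 2.93], [-2.69, 2.69]. Speed limits (rad/s): [2.22, 2.22, 2.79, 3.14, 3.14, 3.14].

### API

Orientations are given as [roll, pitch, yaw] about the fixed x, y, z axes, in that order (R = Rz(yaw) Ry(pitch) Rx(roll)).
In Python, from cell import status, imaging, env gives the robot as it stands. The module is installed in compiled form; this text tells all that it offers.
- The arm moves only by the tool apply_moves, never from a script. Its argument "increments" is a list of rows, each a list of 5 numbers: the closure, from 0 (fully open) to 1 (shut), then the shift along the tool's x, y, z in mm, then the turn about the tool's x in degrees. A call has 1 to 10 rows; each row shifts and turns the commanded pose from where the row before left it, along the tool's axes as they then stand; what a row does not reach is not made up. A row lasts 1/10 s, in which the tool goes at most 50 mm and 8.59 degrees, less where a joint would pass 70% of its speed; a pose out of reach is approached as far as the arm can. A call with a gripper value outside its range is refused whole. The fingers move at their own pace and stop on an object; the grip force is fixed at half the most. Time passes only in rows, so rows that do not move let the fingers close. It gives the time, the measured TCP pose, the force and the opening at its end, in the units of the state.
- status.state(): the state, without advancing time (a new reading comes with each control period).
- imaging.read_camera(name): name is "scene" or "top"; returns a dict with "pixels" (420x560x3 uint8, red, green, blue), "fovy" (degrees; the focal length in pixels is half the picture's height over the tangent of half this angle, whatever the lens; pixels are square), "cx", "cy" (the principal point, pixels), "distortion" ([k1, k2, p1, p2, k3] as OpenCV has them; the pictures are not rectified), "R" (3x3) and "t" (3): a world point X has camera coordinates R X + t. Camera axes: x right, y down, z forward; pixel columns grow to the right and rows downward; lengths in mm; the calibration is good to about 2 mm. A picture is of the moment at which its call begins. There is no depth.
- env.job_done(): hands the job in, once; it reports no verdict.
The state is a dict: "t": time; "joints": joint angles; "qvel": joint speeds; "tau": joint torques, N m; "eef_pos": TCP position; "tcp_rot": TCP orientation; "ft_force": force on the tool from outside, world axes, zero at the start; "moment": the same for the moment, N m; "opening": opening from 0.0 (shut) to 1.0 (fully open).
Only numpy, scipy, OpenCV 4.12 (cv2) and the standard library are available. Lean on these libraries where they do the work, as an engineer would, in place of code of your own. Each camera call takes 0.05 s, during which the arm holds its last target. There are 200 camera calls.

### The job

Load the slide feeder: lower the deep four-well carrier into the mouth of the column and push it down against the spring until the side catches snap over it and hold it when you let go. Then load the shallow carrier of the same length on top of it and push that down until it is caught in the same way, and last push the feeder's lever fully over to its far side. Leave the short two-well carrier and everything else on the bench where it lies.

Things in the scene. Friction and masses are not known exactly. Their poses are not given: they have to be found in the camera images.
- feeder: Fixed slide feeder; origin on the bench on its column's vertical axis, z up. White base 35 mm high, 100 mm along x, y from -155 to +85 mm. On it four aluminium corner posts form a column: well 32 mm along x, 80 mm along y. Its two long sides (+x, -x) are open over 56 mm along y, all the way up, so fingers may stand there. Grey housings (110 mm high, to y +-69 mm) hold the catches.
- column_mouth (a point): On the column's axis at the top of its flared lips, 121 mm above the bench (straight guides below 110 mm). A carrier set in here first rests on the catches' slopes, underside about 102 mm above the bench. Pushing it down rises to about 10 N for the first carrier, 13 to 16 N for the second: it spreads the catches, then meets the sprung platform.
- catch_line (a point): On the column's axis at the level of the flat undersides of the two steel spring catches, 90 mm above the bench. The catches reach 5 mm into the well at its +y and -y ends, tops sloping. A carrier is caught once its top is below this (push the top to about 85 mm; there is room to 80) and then stays with its top at 90 mm. The next goes on top the same way and pushes the first further down.
- platform (a joint): Spring platform in the column, m pushed down: 0 free (its top 90 mm above the bench), about 0.020 with the deep carrier caught, 0.034 with both, 0.044 at the stop. The spring pushes up with 3 N at 0, rising by 3 N per 10 mm.
- lever (a joint): Lever on the -y end of the feeder's base, rad: starts at 0 to 0.2 leaning to the feeder's -x side (nearest the robot), 1.0 is fully over to the feeder's +x (far) side. It stays where it is left; about 1 N at the ball moves it.
- lever_tip (a point): Centre of the lever's black ball (26 mm across). The lever is a 10 mm rod, 80 mm from pivot to ball; its pivot is at x 0, y -115 mm, 57 mm above the bench in the feeder's frame and the ball moves from x -38 mm to x +38 mm there, at 127 mm above the bench at both ends, 137 mm half-way. Its block's top is 60 mm above the bench.
- deep_center (a point): Centre of the deep carrier, a flat grey plastic block with a row of four round wells on top: 30 mm along its x, 78 mm along its y, 20 mm high, about 45 g, upright on the bench. It goes into the column with its y along the feeder's y, either way round.
- shallow_center (a point): Centre of the shallow carrier, grey plastic with one long dark window on top: 30 mm along its x, 78 mm along its y, 14 mm high, about 32 g. It goes in like the deep one.
- short_center (a point): Centre of the short carrier, grey plastic with two round wells: 30 x 46 x 20 mm. Not to be used or moved.
- wellplate: Clear six-well plate, 85 x 127 x 20 mm, origin under its centre. Leave alone.
- medium: Bottle, 60 mm across and 130 mm high, origin under its centre. Leave alone.
- dish: Small round culture dish, 41 mm across, 10 mm high, origin under its centre. Leave alone.
- pen: Blue pen, 140 mm along its x, 9 mm thick. Leave alone.
- marker: Red marker pen, 130 mm along its x, 14 mm thick. Leave alone.
- mouse: Black computer mouse, 100 x 60 x 32 mm. Leave alone.

How it is judged:
By the outcome, as a careful person would: the job done as asked, in the order asked, and still so for the second after the job is handed in, with the robot touching nothing.
It also fails if it takes over 72 s, if anything falls off the work surface, if the arm or the gripper's body presses on something with over 40 N, if the wrist force passes 120 N, or if a joint passes its speed limit or range.

## Working session

There is one attempt and no reset: what is moved stays moved. The work goes in short steps, Python scripts to look and compute and a tool call to move; the robot and the scene stay as the last step left them, time stands still between calls to the robot, and variables do not carry over. Pictures are saved under pics/ and viewed, about 8 in all and at most 12, crops included, and the job is handed in when it is done.

Besides the shell and the picture viewer there is one more tool, called in YAML: its name, and indented under it one key for each argument. apply_moves: Moves the arm, as the interface text tells. Its arguments: {"type":"object","properties":{"increments":{"type":"array"}},"required":["increments"]}

```bash
mkdir -p pics; cat > h.py <<'E'
import numpy as np, cv2
from cell import status, imaging, env
def cam(n):
    c=imaging.read_camera(n); h,w=c["pixels"].shape[:2]
    f=h/2/np.tan(np.radians(c["fovy"])/2)
    c["K"]=np.array([[f,0,c["cx"]],[0,f,c["cy"]],[0,0,1.]]); c["D"]=np.array(c["distortion"],float)
    c["R"]=np.array(c["R"]);c["t"]=np.array(c["t"]); return c
def ray(c,uv):
    p=cv2.undistortPoints(np.array(uv,float).reshape(-1,1,2),c["K"],c["D"]).reshape(-1,2)
    d=np.c_[p,np.ones(len(p))]@c["R"]; return -c["R"].T@c["t"],d
def onz(c,uv,z):
    o,d=ray(c,uv); return o+d*((z-o[2])/d[:,2])[:,None]
def proj(c,X):
    return cv2.projectPoints(np.array(X,float).reshape(-1,1,3),cv2.Rodrigues(c["R"])[0],c["t"],c["K"],c["D"])[0].reshape(-1,2)
def save(c,n,box=None,s=1):
    im=c["pixels"][:,:,::-1]
    if box: x0,y0,x1,y1=box; im=im[y0:y1,x0:x1]
    cv2.imwrite("pics/"+n,cv2.resize(im,None,fx=s,fy=s,interpolation=cv2.INTER_CUBIC))
E
python3 - <<'E'
from h import *
for n in("top","scene"):
    c=cam(n); save(c,n+"0.png",s=1.42); print(n,-c["R"].T@c["t"],c["fovy"],c["cx"],c["cy"],c["D"])
    np.save("pics/"+n+"0.npy",c["pixels"])
print(status.state())
E
```

```text
top [449.80241257  60.23632171 988.13896751] 51.286501132640566 277.0237046945548 207.84956232204476 [0.0241991 0.        0.        0.        0.       ]
scene [893.07563444 577.58771102 903.53850136] 50.562642464530946 277.1440051101892 201.8087013729132 [-0.14924772  0.          0.          0.          0.        ]
{'t': 0.1, 'joints': array([-1.32559806e+00,  4.91474321e-01,  1.55939567e+00, -2.87142667e-05,
        1.09169696e+00, -1.05630372e-01]), 'qvel': array([-8.75368083e-04, -1.12070427e-03, -1.30542841e-03, -4.75266164e-04,
       -5.54943410e-05, -1.18937016e-03]), 'tau': array([ 3.33039141e-03, -6.13623691e+01, -2.58605361e+01,  6.94497395e-02,
        4.70244011e-02, -5.37467065e-05]), 'eef_pos': array([ 214.74401888, -586.72825552,  225.13322076]), 'tcp_rot': array([3.06209662, 1.5698217 , 1.84214219]), 'ft_force': array([ 0.24968469, -0.02685338,  0.80529971]), 'moment': array([0.00512593, 0.02113545, 0.00705638]), 'opening': 1.0015668191388496}
```

View pics/top0.png

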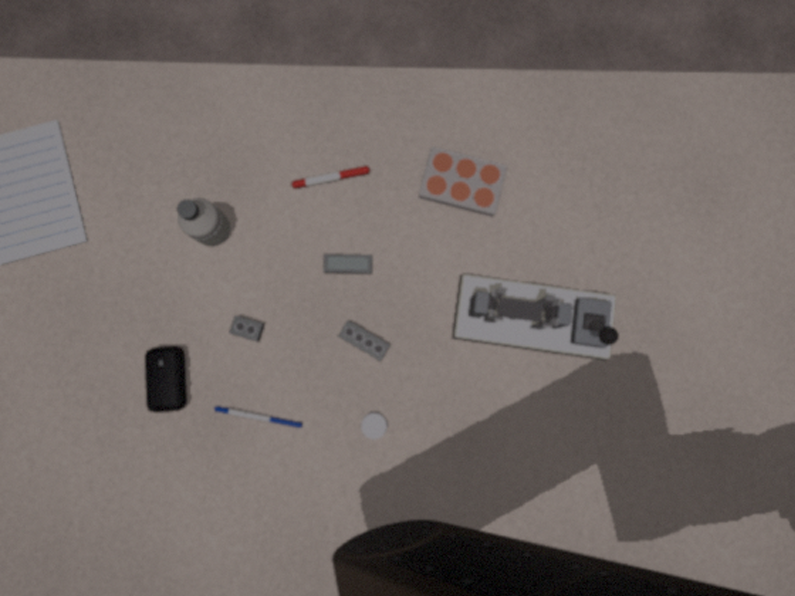

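View pics/scene0.png

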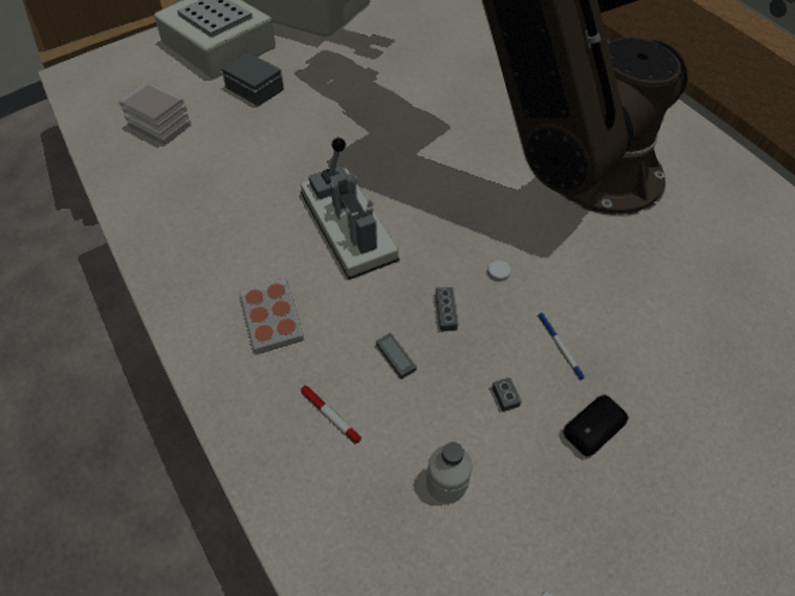

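The top view shows the deep carrier at about (364,340)/1.42, the shallow carrier at (348,263)/1.42, the feeder base with corners near (460,275) to (613,358), and the ball at (608,336). The scene view agrees with this.

```bash
cat > m.py <<'E'
from h import *
def comp(c,seed,lo,hi,mode,pad=45):
    """largest blob near seed of pixels darker/brighter than the local bench"""
    g=cv2.GaussianBlur(c["pixels"],(3,3),0).astype(int).max(2); u,v=map(int,seed)
    x0,y0=max(u-pad,0),max(v-pad,0); r=g[y0:v+pad,x0:u+pad]; med=np.median(r)
    m=((r<med*lo) if mode=="d" else (r>med*hi)).astype(np.uint8)
    m=cv2.morphologyEx(m,cv2.MORPH_CLOSE,np.ones((5,5)))
    cs,_=cv2.findContours(m,cv2.RETR_EXTERNAL,cv2.CHAIN_APPROX_NONE)
    k=max(cs,key=lambda q:cv2.contourArea(q) if cv2.pointPolygonTest(q,(float(u-x0),float(v-y0)),True)>-5 else -1)
    return k.reshape(-1,2)+[x0,y0]
def rect(c,k,z):
    P=onz(c,k,z)[:,:2].astype(np.float32)
    (cx,cy),(w,h),a=cv2.minAreaRect(P)
    if w>h: a+=90; w,h=h,w   # a: direction of short side
    return cx,cy,w,h,(a+90)%180-90 # short-side (x axis) angle
E
python3 - <<'E'
from m import *
T=cam("top");S=cam("scene")
for nm,u,v,z in(("deep",364,340,20),("shal",348,263,14)):
    k=comp(T,(u/1.42,v/1.42),.88,0,"d"); print(nm,"top",np.round(rect(T,k,z),1))
for nm,u,v,z in(("deep",446,308,20),("shal",396,355,14)):
    k=comp(S,(u/1.42,v/1.42),.85,0,"d"); print(nm,"scene",np.round(rect(S,k,z),1))
k=comp(T,(470/1.42,325/1.42),0,1.08,"b",130); print("base",np.round(rect(T,k,35),1))
# ball by two rays
def ball(c,u,v):
    g=c["pixels"].max(2);u,v=int(u),int(v);r=g[v-14:v+14,u-14:u+14]; m=(r<28).astype(np.uint8)
    n,l,s,q=cv2.connectedComponentsWithStats(m); i=1+np.argmax(s[1:,4]); print(s[i]); return q[i]+[u-14,v-14]
a=ray(T,[ball(T,608/1.42,335/1.42)]);b=ray(S,[ball(S,338/1.42,145/1.42)])
A=np.c_[a[1][0],-b[1][0]];s=np.linalg.lstsq(A,b[0]-a[0],rcond=None)[0]
print("ball",a[0]+s[0]*a[1][0],b[0]+s[1]*b[1][0])
save(T,"c1.png",(225,170,455,270),3.4)
E
```

```text
deep top [491.2 105.7  34.9  80.6 -29.1]
shal top [610.8 136.4  34.2  79.1   1.3]
deep scene [495.1 112.4  38.5  92.1 -29.6]
shal scene [614.5 140.6  38.5  85.5   1.1]Traceback (most recent call last):
  File "<stdin>", line 7, in <module>
  File "m.py", line 9, in comp
    k=max(cs,key=lambda q:cv2.contourArea(q) if cv2.pointPolygonTest(q,(float(u-x0),float(v-y0)),True)>-5 else -1)
ValueError: max() iterable argument is empty
```

```bash
python3 - <<'E'
from m import *
T=cam("top");S=cam("scene");np.savez("pics/T.npz",p=T["pixels"])
p=T["pixels"];print(p[228,330],p[215,300],p[200,327],p[240,400])
q=p.astype(int); sat=q.max(2)-q.min(2); print(sat[228,330],sat[215,300])
def ball(c,u,v):
    g=c["pixels"].max(2);u,v=int(u),int(v);r=g[v-14:v+14,u-14:u+14]; m=(r<28).astype(np.uint8)
    n,l,s,q=cv2.connectedComponentsWithStats(m); i=1+np.argmax(s[1:,4]); print(s[i]); return q[i]+[u-14,v-14]
a=ray(T,[ball(T,608/1.42,335/1.42)]);b=ray(S,[ball(S,338/1.42,145/1.42)])
A=np.c_[a[1][0],-b[1][0]];s=np.linalg.lstsq(A,b[0]-a[0],rcond=None)[0]
print("ball",a[0]+s[0]*a[1][0],b[0]+s[1]*b[1][0])
save(T,"c1.png",(225,170,455,270),3.4)
E
```

```text
[138 136 137] [135 124 120] [137 134 138] [129 127 130]
2 15
[ 9 13  2  2  3]
[10 10  9  9 64]
ball [ 501.53033444 -221.82224635  141.28680754] [ 503.06351274 -223.0460026   141.78805094]
```

View pics/c1.png

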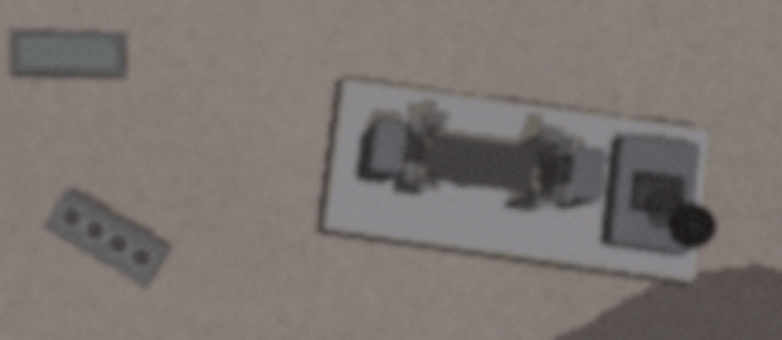

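```bash
cat >> m.py <<'E'
def satrect(c,box,z,th=8):
    x0,y0,x1,y1=box; q=cv2.GaussianBlur(c["pixels"],(3,3),0).astype(int)[y0:y1,x0:x1]
    m=((q[:,:,0]-q[:,:,2])<th).astype(np.uint8)
    m=cv2.morphologyEx(m,cv2.MORPH_OPEN,np.ones((3,3)))
    cs,_=cv2.findContours(m,cv2.RETR_EXTERNAL,cv2.CHAIN_APPROX_NONE); k=max(cs,key=cv2.contourArea).reshape(-1,2)+[x0,y0]
    return k,rect(c,k,z)
E
python3 - <<'E'
from m import *
T=cam("top")
print("deep",np.round(satrect(T,(230,215,285,262),20)[1],1))
print("shal",np.round(satrect(T,(220,170,270,200),14)[1],1))
k,r=satrect(T,(305,180,445,262),35);print("base",np.round(r,2))
cor=np.array([[345,78],[708,128],[693,282],[320,230]])/3.4+[225,170]
P=onz(T,cor,35);print(P.round(1),np.linalg.norm(P-np.roll(P,-1,0),axis=1))
g=T["pixels"].max(2);x0,y0=418,226;m=(g[y0:y0+22,x0:x0+22]<60).astype(np.uint8)
n,l,s,q=cv2.connectedComponentsWithStats(m);print(s,q+[x0,y0]); i=1+np.argmax(s[1:,4])
print("ball at z127,130",onz(T,[q[i]+[x0,y0]],127),onz(T,[q[i]+[x0,y0]],130))
E
```

```text
deep [490.4 106.5  30.4  77.  -28.8]
shal [610.8 136.4  29.7  74.6   1.3]
base [ 531.66 -159.87   99.01  245.68   -7.06]
[[ 594.9  -46.2   35. ]
 [ 567.6 -279.7   35. ]
 [ 468.8 -268.4   35. ]
 [ 496.2  -31.2   35. ]] [235.09875835  99.48161099 238.7918667   99.79444334]
[[  0   0  22  22 298]
 [  0   0  17  17 186]] [[430.2885906  238.14765101]
 [425.6344086  233.86021505]]
ball at z127,130 [[ 504.09361152 -231.09934362  127.        ]] [[ 503.90447411 -230.08440059  130.        ]]
```

```bash
cat > g.py <<'E'
import sys
from h import *
from scipy.spatial.transform import Rotation as Ro
def plan(x,y,z,ang=None):
    s=status.state(); R=Ro.from_euler("xyz",s["tcp_rot"]).as_matrix(); p=np.array(s["eef_pos"])
    zt=R[:,2]; a=np.degrees(np.arctan2(zt[1],zt[0])); turn=0
    if ang is not None:
        d=(ang-a+90)%180-90; turn=-d*np.sign(-R[2,0])  # tool x is down: +turn lowers the world angle
    R2=R@Ro.from_euler("x",turn,degrees=True).as_matrix()
    sh=R2.T@(np.array([x,y,z])-p)
    print("t %.1f pos %s jaw %.1f j6 %.2f turn %.1f shift %s F %s op %.3f"%(s["t"],p.round(1),a,s["joints"][5],turn,sh.round(1),s["ft_force"].round(1),s["opening"]), "R",R.round(2).tolist())
if __name__=="__main__": plan(*map(float,sys.argv[1:]))
E
python3 g.py 490.4 106.3 80 -28.8
python3 - <<'E'
from h import *
c=cam("top"); y=np.radians(-6.6);X=np.array([np.cos(y),np.sin(y),0]);Y=np.array([-X[1],X[0],0]);O=np.array([535.9,-121.6,0])
pl=np.array([[437,135],[540,142],[528,192],[425,180]])/3.4+[225,170]
print(onz(c,pl,90).round(1),onz(c,pl,90).mean(0))
# overlay: well at z=110 (32x80), z=90, housings y+-69 at 110
im=c["pixels"][:,:,::-1].copy();im=cv2.resize(im[185:245,310:445],None,fx=5.9,fy=5.9,interpolation=cv2.INTER_CUBIC)
for z,a,b,col in((110,16,40,(0,255,0)),(90,16,28,(0,0,255)),(35,50,85,(255,255,0)),(110,10,69,(255,0,255))):
    q=[O+X*i+Y*j+[0,0,z] for i,j in((a,b),(-a,b),(-a,-b if b!=85 else -155),(a,-b if b!=85 else -155))]
    cv2.polylines(im,[((proj(c,q)-[310,185]+.5)*5.9).astype(int)],True,col,1)
cv2.imwrite("pics/ov.png",im)
E
```

```text
t 0.3 pos [ 214.8 -586.9  225.5] jaw -69.9 j6 -0.11 turn -41.1 shift [145.6 740.2 -92.4] F [-0.5  0.3  0.5] op 0.998 R [[-0.0, 0.94, 0.34], [0.0, 0.34, -0.94], [-1.0, 0.0, -0.0]]
[[ 552.8  -96.2   90. ]
 [ 550.  -158.6   90. ]
 [ 519.4 -151.2   90. ]
 [ 525.2  -89.    90. ]] [ 536.84956618 -123.73219385   90.        ]
```

View pics/ov.png

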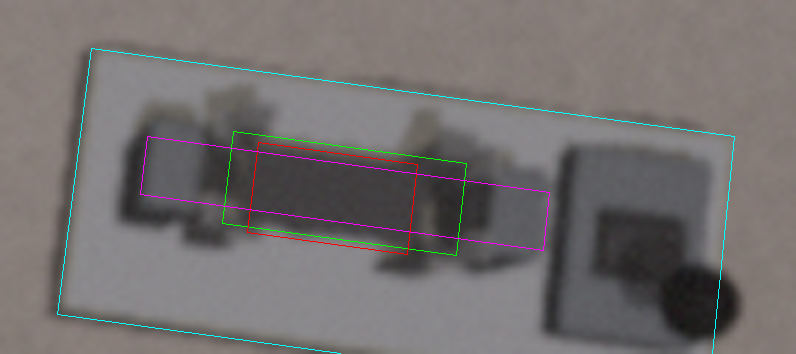

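apply_moves:
  increments:
    - [0,0,0,0,-8.2]
    - [0,0,0,0,-8.2]
    - [0,0,0,0,-8.2]
    - [0,0,0,0,-8.2]
    - [0,0,0,0,-8.3]
    - [0,0,0,-46,0]
    - [0,0,0,-46,0]
    - [0,0,45,0,0]
    - [0,0,45,0,0]
    - [0,0,45,0,0]

```text
t: 1.4
eef_pos: [199.1, -423.0, 225.7]
tcp_rot: [-0.518, 1.57, -1.023]
ft_force: [0.1, -0.7, -0.5]
opening: 0.995
```

apply_moves:
  increments:
    - [0,0,45,0,0]
    - [0,0,45,0,0]
    - [0,0,45,0,0]
    - [0,0,45,0,0]
    - [0,0,45,0,0]
    - [0,0,45,0,0]
    - [0,0,45,0,0]
    - [0,0,45,0,0]
    - [0,0,45,0,0]
    - [0,0,45,0,0]

```text
t: 2.4
eef_pos: [416.7, -28.1, 225.9]
tcp_rot: [0.148, 1.57, -0.355]
ft_force: [0.2, -1.0, -0.5]
opening: 0.998
```

```bash
python3 g.py 490.4 106.3 80 -28.8
```

```text
t 2.4 pos [416.7 -28.1 225.9] jaw -28.8 j6 0.28 turn 0.0 shift [145.9 153.3  -0.3] F [ 0.2 -1.  -0.5] op 0.998 R [[0.0, 0.48, 0.88], [-0.0, 0.88, -0.48], [-1.0, 0.0, 0.0]]
```

apply_moves:
  increments:
    - [0,0,45,0,0]
    - [0,0,45,0,0]
    - [0,0,40,0,0]
    - [0,0,23,0,0]
    - [0,40,0,0,0]
    - [0,40,0,0,0]
    - [0,40,0,0,0]
    - [0,20,0,0,0]
    - [0,0,0,0,0]
    - [0,0,0,0,0]

```text
t: 3.4
eef_pos: [490.0, 104.1, 86.1]
tcp_rot: [-0.558, 1.571, -1.061]
ft_force: [0.7, -0.3, -0.3]
opening: 0.999
```

```bash
python3 g.py 490.4 106.3 14 -28.8; python3 - <<'E'
from h import *
c=cam("scene"); save(c,"g1.png",(260,150,380,250),5)
E
```

```text
t 3.4 pos [490.  104.1  86.1] jaw -28.8 j6 0.58 turn -0.0 shift [72.1  2.1 -0.7] F [ 0.7 -0.3 -0.3] op 0.999 R [[0.0, 0.48, 0.88], [-0.0, 0.88, -0.48], [-1.0, -0.0, 0.0]]
```

View pics/g1.png

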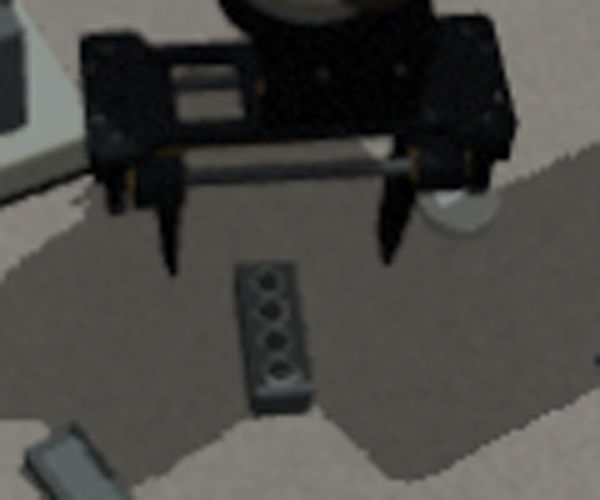

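The carrier lies between the two fingers at (275,335) in the crop, clear of the dish, so I descend and grip it.

apply_moves:
  increments:
    - [0,30,2,-0.5,0]
    - [0,25,0,0,0]
    - [0,16,0,0,0]
    - [0,0,0,0,0]
    - [0.5,0,0,0,0]
    - [0.8,0,0,0,0]
    - [1,0,0,0,0]
    - [1,0,0,0,0]
    - [1,0,0,0,0]
    - [1,0,0,0,0]

```text
t: 4.45
eef_pos: [490.3, 106.1, 14.8]
tcp_rot: [0.245, 1.571, -0.258]
ft_force: [-0.4, -0.1, 0.7]
opening: 0.552
```

apply_moves:
  increments:
    - [1,0,0,0,0]
    - [1,0,0,0,0]
    - [1,0,0,0,0]
    - [1,0,0,0,0]

```text
t: 4.85
eef_pos: [490.2, 106.1, 14.6]
tcp_rot: [-1.726, 1.571, -2.229]
ft_force: [0.8, 0.7, -0.3]
opening: 0.313
```

```bash
python3 g.py 490.4 106.3 220 -6.6; python3 - <<'E'
from m import *
T=cam("top");print(np.round(satrect(T,(230,215,285,262),20)[1],1))
save(T,"g2.png",(200,150,420,300),3.4)
E
```

```text
t 4.8 pos [490.2 106.1  14.6] jaw -28.8 j6 0.58 turn -22.2 shift [-2.054e+02  2.000e-01  1.000e-01] F [ 0.8  0.7 -0.3] op 0.313 R [[-0.0, 0.48, 0.88], [-0.0, 0.88, -0.48], [-1.0, -0.0, -0.0]]
[496.9 107.6  31.8 115.1 -10.9]
```

apply_moves:
  increments:
    - [1,-25,0,0,0]
    - [1,-45,0,0,0]
    - [1,-45,0,0,0]
    - [1,-45,0,0,0]
    - [1,-10,0,0,-7.4]
    - [1,0,0,0,-7.4]
    - [1,0,0,0,-7.4]
    - [1,0,-40,0,0]
    - [1,0,-40,0,0]
    - [1,0,-40,0,0]

```text
t: 5.9
eef_pos: [476.0, -14.2, 184.6]
tcp_rot: [-2.197, 1.571, -2.311]
ft_force: [0.3, -0.3, -0.4]
opening: 0.313
```

```bash
python3 g.py 536.2 -122 140 -6.6
```

```text
t 5.9 pos [476.  -14.2 184.6] jaw -6.5 j6 -0.05 turn 0.1 shift [  44.6 -100.2   72.2] F [ 0.3 -0.3 -0.4] op 0.313 R [[-0.0, 0.11, 0.99], [-0.0, 0.99, -0.11], [-1.0, -0.0, -0.0]]
```

apply_moves:
  increments:
    - [1,0,-36,24,0]
    - [1,0,-36,24,0]
    - [1,0,-28,24,0]
    - [1,10,0,0,0]
    - [1,20,0,0,0]
    - [1,12,0,0,0]
    - [1,0,0,0,0]
    - [1,0,0,0,0]

```text
t: 6.7
eef_pos: [536.5, -120.4, 142.8]
tcp_rot: [3.13, 1.571, 3.016]
ft_force: [0.3, -0.8, 0.3]
opening: 0.315
```

```bash
python3 g.py 536.2 -122 130 -6.6; python3 - <<'E'
from h import *
c=cam("scene"); save(c,"f1.png",(195,80,305,190),5.4)
c=cam("top"); save(c,"f2.png",(300,170,450,270),5)
E
```

```text
t 6.7 pos [ 536.5 -120.4  142.8] jaw -6.6 j6 -0.23 turn 0.0 shift [12.8 -1.6 -0.1] F [ 0.3 -0.8  0.3] op 0.315 R [[-0.0, 0.11, 0.99], [0.0, 0.99, -0.11], [-1.0, 0.0, -0.0]]
```

View pics/f1.png

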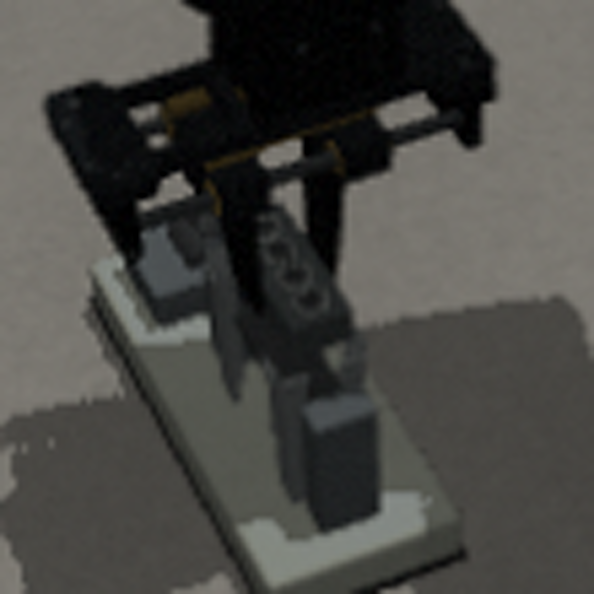

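The carrier is held level just above the mouth, with its +y end's top edge running from about (297,338) to (350,308) in the crop. I check that edge and the housing against the model.

```bash
python3 - <<'E'
from h import *
c=cam("scene"); y=np.radians(-6.6);X=np.array([np.cos(y),np.sin(y),0]);Y=np.array([-X[1],X[0],0]);O=np.array([536.2,-122,0])
def loc(px,z):
    P=onz(c,np.array(px)/5.4+[195,80],z); return np.c_[(P-O)@X,(P-O)@Y].round(1)
print("carrier end corners z148",loc([[297,338],[352,308]],148))
print("housing end top z110",loc([[317,433],[378,405]],110),"inner",loc([[303,405],[362,390]],110))
print("base top corners",loc([[275,592],[462,515]],35))
im=c["pixels"][80:190,195:305,::-1].copy();im=cv2.resize(im,None,fx=5.4,fy=5.4,interpolation=cv2.INTER_CUBIC)
T0=np.array([536.5,-120.4,0])
for o,z,a,b,b2,col in((T0,148,15,39,-39,(0,255,0)),(O,35,50,85,-155,(255,255,0)),(O,110,10,69,-69,(255,0,255)),(O,121,16,40,-40,(0,0,255))):
    q=[o+X*i+Y*j+[0,0,z] for i,j in((a,b),(-a,b),(-a,b2),(a,b2))]
    cv2.polylines(im,[((proj(c,q)-[195,80]+.5)*5.4).astype(int)],True,col,1)
cv2.imwrite("pics/ov2.png",im)
E
```

```text
carrier end corners z148 [[ 12.4  49.6]
 [-16.7  43.6]]
housing end top z110 [[ 15.   72.3]
 [-16.3  69.1]] inner [[ 13.7  54.2]
 [-13.7  57.7]]
base top corners [[ 48.   90.1]
 [-49.4  87. ]]
```

View pics/ov2.png

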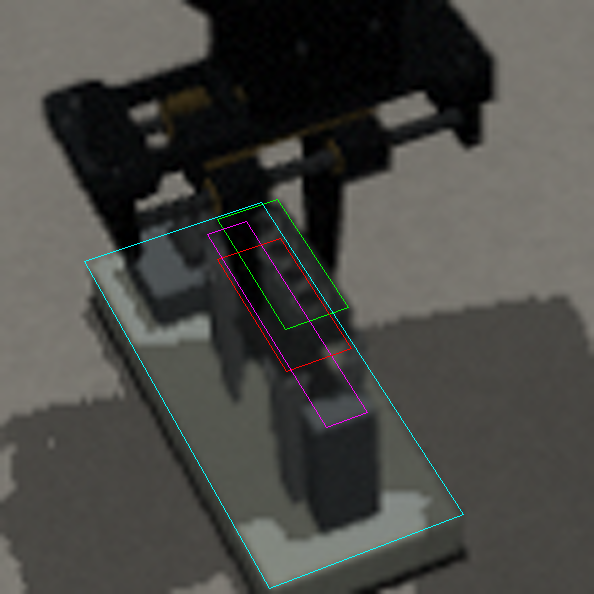

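```bash
python3 - <<'E'
from h import *
c=cam("scene"); y=np.radians(-6.6);X=np.array([np.cos(y),np.sin(y),0]);Y=np.array([-X[1],X[0],0]);O=np.array([536.2,-122,0])
g=c["pixels"].astype(np.float32).mean(2)
def line(xs,ys,z):
    acc=0
    for x in xs:
        uv=proj(c,[O+X*x+Y*j+[0,0,z] for j in ys]).astype(np.float32)
        acc=acc+cv2.remap(g,uv[:,0].reshape(-1,1),uv[:,1].reshape(-1,1),cv2.INTER_LINEAR).ravel()
    return acc/len(xs)
ys=np.arange(30,56)
print("carrier",list(zip(ys,line(np.arange(-10,11,2),ys,148).round().astype(int))))
ys=np.arange(50,80)
print("housing",list(zip(ys,line(np.arange(-6,7,2),ys,110).round().astype(int))))
ys=np.arange(75,100)
print("base",list(zip(ys,line(np.arange(-10,30,5),ys,35).round().astype(int))))
E
```

```text
carrier [(np.int64(30), np.int64(38)), (np.int64(31), np.int64(39)), (np.int64(32), np.int64(40)), (np.int64(33), np.int64(41)), (np.int64(34), np.int64(42)), (np.int64(35), np.int64(41)), (np.int64(36), np.int64(41)), (np.int64(37), np.int64(40)), (np.int64(38), np.int64(38)), (np.int64(39), np.int64(37)), (np.int64(40), np.int64(35)), (np.int64(41), np.int64(33)), (np.int64(42), np.int64(31)), (np.int64(43), np.int64(29)), (np.int64(44), np.int64(27)), (np.int64(45), np.int64(26)), (np.int64(46), np.int64(25)), (np.int64(47), np.int64(25)), (np.int64(48), np.int64(25)), (np.int64(49), np.int64(25)), (np.int64(50), np.int64(25)), (np.int64(51), np.int64(26)), (np.int64(52), np.int64(26)), (np.int64(53), np.int64(26)), (np.int64(54), np.int64(26)), (np.int64(55), np.int64(28))]
housing [(np.int64(50), np.int64(31)), (np.int64(51), np.int64(35)), (np.int64(52), np.int64(39)), (np.int64(53), np.int64(45)), (np.int64(54), np.int64(53)), (np.int64(55), np.int64(59)), (np.int64(56), np.int64(65)), (np.int64(57), np.int64(70)), (np.int64(58), np.int64(73)), (np.int64(59), np.int64(76)), (n
[... 665 characters left out ...]
 (np.int64(77), np.int64(133)), (np.int64(78), np.int64(133)), (np.int64(79), np.int64(132)), (np.int64(80), np.int64(132)), (np.int64(81), np.int64(131)), (np.int64(82), np.int64(130)), (np.int64(83), np.int64(127)), (np.int64(84), np.int64(121)), (np.int64(85), np.int64(114)), (np.int64(86), np.int64(104)), (np.int64(87), np.int64(94)), (np.int64(88), np.int64(83)), (np.int64(89), np.int64(75)), (np.int64(90), np.int64(70)), (np.int64(91), np.int64(66)), (np.int64(92), np.int64(65)), (np.int64(93), np.int64(64)), (np.int64(94), np.int64(63)), (np.int64(95), np.int64(63)), (np.int64(96), np.int64(63)), (np.int64(97), np.int64(62)), (np.int64(98), np.int64(62)), (np.int64(99), np.int64(62))]
```

apply_moves:
  increments:
    - [1,6,-0.6,0,0]
    - [1,6,0,0,0]
    - [1,5,0,0,0]
    - [1,4,0,0,0]
    - [1,0,0,0,0]
    - [1,0,0,0,0]

```text
t: 7.5
eef_pos: [536.9, -122.0, 121.6]
tcp_rot: [-0.575, 1.569, -0.69]
ft_force: [1.9, -6.7, 2.3]
opening: 0.317
```

apply_moves:
  increments:
    - [1,3,0,0,0]
    - [1,0,0,0,0]
    - [1,0,0,0,0]

```text
t: 7.8
eef_pos: [536.9, -122.2, 118.4]
tcp_rot: [-0.685, 1.569, -0.8]
ft_force: [2.0, -6.6, -2.7]
opening: 0.313
```

The lips push the tool toward -y with about 7 N, so I shift that way.

apply_moves:
  increments:
    - [1,0,-0.7,0.3,0]
    - [1,0,-0.5,0,0]
    - [1,0,0,0,0]
    - [1,0,0,0,0]

```text
t: 8.2
eef_pos: [536.9, -122.5, 118.5]
tcp_rot: [-0.006, 1.57, -0.122]
ft_force: [4.1, 0.4, -4.1]
opening: 0.311
```

```bash
python3 g.py 536.2 -122 130 -6.6
```

```text
t 8.2 pos [ 536.9 -122.5  118.5] jaw -6.6 j6 -0.23 turn -0.0 shift [-11.5   0.4  -0.7] F [ 4.1  0.4 -4.1] op 0.311 R [[0.0, 0.11, 0.99], [-0.0, 0.99, -0.11], [-1.0, -0.0, 0.0]]
```

apply_moves:
  increments:
    - [1,2,0,0.4,0]
    - [1,2,0,0,0]
    - [1,0,0,0,0]
    - [1,0,0,0,0]

```text
t: 8.6
eef_pos: [536.9, -122.5, 114.5]
tcp_rot: [2.517, 1.571, 2.402]
ft_force: [3.4, 1.1, -1.1]
opening: 0.313
```

apply_moves:
  increments:
    - [1,3,0,0.3,0]
    - [1,3,0,0,0]
    - [1,3,0,0,0]
    - [1,3,0,0,0]
    - [1,0,0,0,0]

```text
t: 9.1
eef_pos: [537.1, -122.6, 102.3]
tcp_rot: [-3.103, 1.57, 3.065]
ft_force: [1.4, 0.6, 2.3]
opening: 0.314
```

apply_moves:
  increments:
    - [1,3,0,0,0]
    - [1,3,0,0,0]
    - [1,3,0,0,0]
    - [1,3,0,0,0]
    - [1,0,0,0,0]

```text
t: 9.6
eef_pos: [537.3, -122.8, 90.6]
tcp_rot: [-1.248, 1.57, -1.363]
ft_force: [0.7, 1.1, 5.2]
opening: 0.313
```

apply_moves:
  increments:
    - [1,3,0,0,0]
    - [1,3,0,0,0]
    - [1,3,0,0,0]
    - [1,2,0,0,0]
    - [1,0,0,0,0]
    - [1,0,0,0,0]

```text
t: 10.2
eef_pos: [537.3, -122.8, 79.9]
tcp_rot: [-0.782, 1.57, -0.897]
ft_force: [-0.6, 0.8, 7.6]
opening: 0.31
```

apply_moves:
  increments:
    - [1,2.5,0,0,0]
    - [1,0,0,0,0]
    - [1,0,0,0,0]

```text
t: 10.5
eef_pos: [537.3, -122.7, 77.5]
tcp_rot: [-0.732, 1.57, -0.847]
ft_force: [-1.5, 0.7, 10.8]
opening: 0.308
```

```bash
python3 g.py 536.2 -122 130 -6.6; python3 - <<'E'
from h import *
c=cam("scene"); save(c,"h1.png",(195,80,305,190),5.4)
E
```

```text
t 10.5 pos [ 537.3 -122.7   77.5] jaw -6.6 j6 -0.23 turn 0.0 shift [-52.5   0.6  -1.2] F [-1.5  0.7 10.8] op 0.308 R [[0.0, 0.11, 0.99], [-0.0, 0.99, -0.11], [-1.0, -0.0, 0.0]]
```

apply_moves:
  increments:
    - [0.6,0,0,0,0]
    - [0.5,0,0,0,0]
    - [0.4,0,0,0,0]
    - [0.3,0,0,0,0]
    - [0.3,0,0,0,0]
    - [0.3,0,0,0,0]

```text
t: 11.15
eef_pos: [537.2, -122.6, 77.0]
tcp_rot: [-2.944, 1.571, -3.059]
ft_force: [-0.6, 0.3, -0.5]
opening: 0.694
```

apply_moves:
  increments:
    - [0.3,-20,0,0,0]
    - [0.3,-40,0,0,0]
    - [0.3,-40,0,0,0]
    - [0.3,0,45,0,0]
    - [0.1,0,45,0,0]
    - [0,0,45,0,0]
    - [0,0,45,0,0]

```text
t: 11.85
eef_pos: [557.9, 57.8, 177.3]
tcp_rot: [-0.208, 1.57, -0.323]
ft_force: [1.0, -0.7, -0.9]
opening: 0.895
```

```bash
python3 g.py 610.8 136.4 80 1.3; python3 - <<'E'
from m import *
c=cam("scene"); save(c,"i1.png",(205,90,295,190),5.4)
T=cam("top")
print("shal",np.round(satrect(T,(220,170,270,200),14)[1],1))
E
```

```text
t 11.8 pos [557.9  57.8 177.3] jaw -6.6 j6 0.10 turn -7.9 shift [97.3 77.4 54.7] F [ 1.  -0.7 -0.9] op 0.895 R [[0.0, 0.12, 0.99], [-0.0, 0.99, -0.12], [-1.0, -0.0, 0.0]]Traceback (most recent call last):
  File "<stdin>", line 4, in <module>
  File "m.py", line 20, in satrect
    cs,_=cv2.findContours(m,cv2.RETR_EXTERNAL,cv2.CHAIN_APPROX_NONE); k=max(cs,key=cv2.contourArea).reshape(-1,2)+[x0,y0]
                                                                        ~~~^^^^^^^^^^^^^^^^^^^^^^^^
ValueError: max() iterable argument is empty
```

View pics/i1.png

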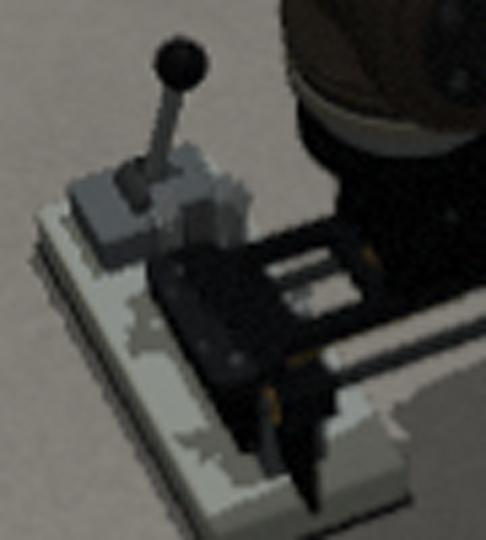

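The gripper hides the column here. I carry on to the shallow carrier and check the column on the way.

apply_moves:
  increments:
    - [0,0,0,0,-7.9]
    - [0,0,40,20,0]
    - [0,0,37.5,34.7,0]
    - [0,0,0,0,0]
    - [0,40,0,0,0]
    - [0,30,0,0,0]
    - [0,20,0,0,0]
    - [0,0,0,0,0]

```text
t: 12.75
eef_pos: [608.7, 133.1, 84.5]
tcp_rot: [-3.011, 1.566, -2.988]
ft_force: [0.1, -0.4, 0.1]
opening: 0.999
```

```bash
python3 g.py 610.8 136.4 13.3 1.3; python3 - <<'E'
from h import *
c=cam("scene"); a=c["pixels"]
im=np.hstack([cv2.resize(a[95:185,205:285,::-1],None,fx=5,fy=5,interpolation=cv2.INTER_CUBIC),cv2.resize(a[205:285,235:305,::-1],(350,450),interpolation=cv2.INTER_CUBIC)])
cv2.imwrite("pics/j1.png",im)
E
```

```text
t 12.8 pos [608.7 133.1  84.5] jaw 1.3 j6 0.09 turn -0.0 shift [71.2  3.3  2.6] F [ 0.1 -0.4  0.1] op 0.999 R [[-0.01, -0.02, 1.0], [-0.0, 1.0, 0.02], [-1.0, -0.0, -0.01]]
```

View pics/j1.png

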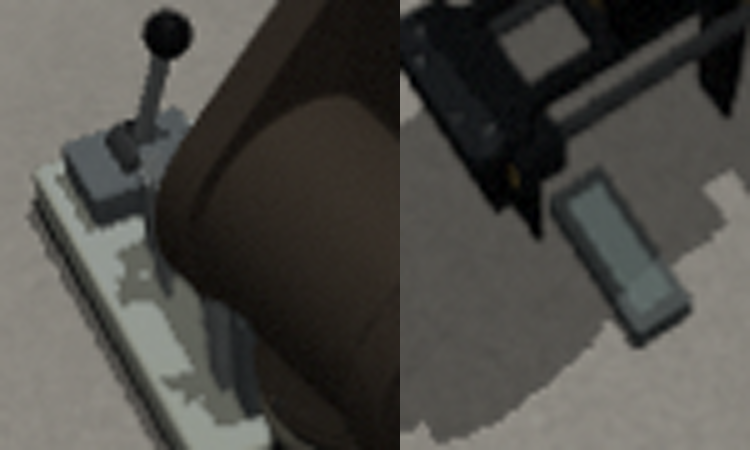

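The arm still hides the column. The shallow carrier lies between the fingers, so I grip it.

apply_moves:
  increments:
    - [0,30,3.3,2.2,0]
    - [0,25,0,0,0]
    - [0,15.5,0,0,0]
    - [0,0,0,0,0]
    - [0.5,0,0,0,0]
    - [0.8,0,0,0,0]
    - [1,0,0,0,0]
    - [1,0,0,0,0]
    - [1,0,0,0,0]
    - [1,0,0,0,0]

```text
t: 13.8
eef_pos: [612.3, 137.4, 16.8]
tcp_rot: [-0.37, 1.571, -0.348]
ft_force: [-0.5, 0.9, -0.7]
opening: 0.55
```

apply_moves:
  increments:
    - [1,0,0,0,0]
    - [1,0,0,0,0]
    - [1,0,0,0,0]
    - [1,0,0,0,0]

```text
t: 14.2
eef_pos: [612.3, 137.4, 16.6]
tcp_rot: [-1.869, 1.571, -1.847]
ft_force: [-0.2, 0.6, 0.3]
opening: 0.312
```

```bash
python3 g.py 610.8 136.4 180 -6.6; python3 - <<'E'
from h import *
c=cam("top"); y=np.radians(1.3);X=np.array([np.cos(y),np.sin(y),0]);Y=np.array([-X[1],X[0],0]);O=np.array([610.8,136.4,14])
q=c["pixels"].astype(np.float32); g=q[:,:,0]-q[:,:,2]
for ys in (np.arange(30,50),-np.arange(30,50)):
    acc=0
    for x in range(-9,10,3):
        uv=proj(c,[O+X*x+Y*j for j in ys]).astype(np.float32); acc=acc+cv2.remap(g,uv[:,:1].copy(),uv[:,1:].copy(),1).ravel()/7
    print(acc.round(0).astype(int).tolist())
E
```

```text
t 14.2 pos [612.3 137.4  16.6] jaw 1.3 j6 0.09 turn 7.9 shift [-163.4   -1.2   -1.4] F [-0.2  0.6  0.3] op 0.312 R [[-0.0, -0.02, 1.0], [-0.0, 1.0, 0.02], [-1.0, -0.0, -0.0]]
[14, 14, 14, 14, 14, 15, 15, 15, 16, 17, 16, 15, 14, 15, 15, 15, 15, 15, 15, 15]
[12, 12, 12, 12, 12, 13, 12, 12, 12, 12, 12, 13, 14, 15, 15, 15, 15, 16, 16, 16]
```

The grip sits 3 mm high and 1 mm off in y, so I re-grip lower.

apply_moves:
  increments:
    - [0.5,0,0,0,0]
    - [0.5,0,0,0,0]
    - [0.5,3.3,-1,0,0]
    - [0.5,0,0,0,0]
    - [0.8,0,0,0,0]
    - [1,0,0,0,0]
    - [1,0,0,0,0]
    - [1,0,0,0,0]
    - [1,0,0,0,0]
    - [1,0,0,0,0]

```text
t: 15.25
eef_pos: [612.3, 136.4, 13.3]
tcp_rot: [-1.25, 1.571, -1.228]
ft_force: [-0.7, 0.0, 0.4]
opening: 0.314
```

```bash
python3 g.py 610.8 136.4 180 -6.6
```

```text
t 15.2 pos [612.3 136.4  13.3] jaw 1.3 j6 0.09 turn 7.9 shift [-166.7   -0.2   -1.5] F [-0.7  0.   0.4] op 0.314 R [[0.0, -0.02, 1.0], [-0.0, 1.0, 0.02], [-1.0, -0.0, 0.0]]
```

apply_moves:
  increments:
    - [1,-20,0,0,0]
    - [1,-45,0,0,0]
    - [1,-45,0,0,0]
    - [1,-45,0,0,0]
    - [1,-15,0,0,7.9]
    - [1,0,-31,-31,0]
    - [1,0,-31,-31,0]
    - [1,0,-31,-31,0]
    - [1,0,-31,-31,0]
    - [1,0,-31,-31,0]

```text
t: 16.25
eef_pos: [439.0, -0.4, 183.4]
tcp_rot: [-0.456, 1.57, -0.571]
ft_force: [0.1, 0.0, -0.7]
opening: 0.314
```

```bash
python3 g.py 537.3 -122.7 140 -6.6; python3 - <<'E'
from h import *
c=cam("scene"); a=c["pixels"]; d=cam("top")["pixels"]
im=np.hstack([cv2.resize(a[95:185,205:285,::-1],(400,450),interpolation=cv2.INTER_CUBIC),cv2.resize(d[180:260,320:400,::-1],(400,450),interpolation=cv2.INTER_CUBIC)])
cv2.imwrite("pics/k1.png",im)
E
```

```text
t 16.2 pos [ 4.390e+02 -4.000e-01  1.834e+02] jaw -6.6 j6 -0.04 turn 0.0 shift [  43.4 -110.1  111.7] F [ 0.1  0.  -0.7] op 0.314 R [[0.0, 0.11, 0.99], [-0.0, 0.99, -0.11], [-1.0, -0.0, 0.0]]
```

View pics/k1.png

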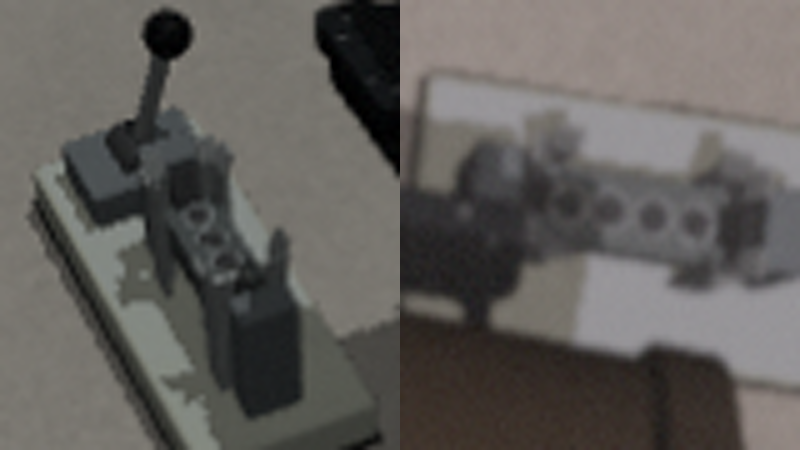

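The deep carrier sits level in the column with all four wells visible below the post tops: (197,212) to (232,262) in the left panel, and (570,205) to (697,223) in the right. It is caught and holding. Next is the shallow carrier.

apply_moves:
  increments:
    - [1,0,-37,37,0]
    - [1,0,-37,37,0]
    - [1,0,-36,37.7,0]
    - [1,0,0,0,0]
    - [1,20,0,0,0]
    - [1,20,0,0,0]
    - [1,0,0,0,0]
    - [1,0,0,0,0]

```text
t: 17.15
eef_pos: [534.7, -116.2, 143.6]
tcp_rot: [3.038, 1.57, 2.923]
ft_force: [0.3, 0.1, 0.0]
opening: 0.313
```

```bash
python3 g.py 537.3 -122.7 130 -6.6; python3 - <<'E'
from h import *
c=cam("scene"); y=np.radians(-6.6);X=np.array([np.cos(y),np.sin(y),0]);Y=np.array([-X[1],X[0],0]);O=np.array([536.2,-122,0])
g=c["pixels"].astype(np.float32).mean(2); z=float(status.state()["eef_pos"][2])-13.3+14
def line(xs,ys,z):
    acc=0
    for x in xs:
        uv=proj(c,[O+X*x+Y*j+[0,0,z] for j in ys]).astype(np.float32); acc=acc+cv2.remap(g,uv[:,:1].copy(),uv[:,1:].copy(),1).ravel()
    return (acc/len(xs)).round().astype(int).tolist()
print("carrier 30..",line(np.arange(-10,11,2),np.arange(30,56),z)); print("housing 60..",line(np.arange(-6,7,2),np.arange(60,80),110))
E
```

```text
t 17.1 pos [ 534.7 -116.2  143.6] jaw -6.6 j6 -0.22 turn 0.0 shift [13.6 -6.2  3.3] F [0.3 0.1 0. ] op 0.313 R [[-0.0, 0.11, 0.99], [0.0, 0.99, -0.11], [-1.0, 0.0, -0.0]]
carrier 30.. [68, 67, 67, 66, 65, 63, 59, 55, 49, 44, 40, 38, 37, 36, 35, 33, 30, 28, 26, 25, 25, 25, 25, 26, 29, 33]
housing 60.. [71, 74, 76, 77, 77, 77, 76, 74, 70, 65, 58, 51, 45, 40, 36, 34, 33, 33, 33, 33]
```

apply_moves:
  increments:
    - [1,0,-6.3,3.3,0]
    - [1,0,0,0,0]
    - [1,6,0,0,0]
    - [1,6,0,0,0]
    - [1,6,0,0,0]
    - [1,4,0,0,0]
    - [1,0,0,0,0]
    - [1,0,0,0,0]

```text
t: 18.0
eef_pos: [536.9, -122.8, 120.9]
tcp_rot: [2.576, 1.57, 2.461]
ft_force: [1.7, 4.2, -2.6]
opening: 0.31
```

apply_moves:
  increments:
    - [1,2,0,0,0]
    - [1,2,0,0,0]
    - [1,0,0,0,0]
    - [1,0,0,0,0]

```text
t: 18.4
eef_pos: [537.2, -122.8, 117.5]
tcp_rot: [1.097, 1.57, 0.982]
ft_force: [1.8, 5.8, -0.3]
opening: 0.311
```

Now Fy is +5, so it is slightly too far toward -y.

apply_moves:
  increments:
    - [1,0,0.6,0.2,0]
    - [1,0,0.3,0,0]
    - [1,2,0,0,0]
    - [1,2,0,0,0]
    - [1,0,0,0,0]

```text
t: 18.9
eef_pos: [537.7, -122.6, 113.5]
tcp_rot: [-0.539, 1.57, -0.654]
ft_force: [-0.3, 0.1, 3.1]
opening: 0.313
```

apply_moves:
  increments:
    - [1,3,0,0,0]
    - [1,3,0,0,0]
    - [1,3,0,0,0]
    - [1,0,0,0,0]

```text
t: 19.3
eef_pos: [537.8, -122.8, 104.2]
tcp_rot: [-0.502, 1.57, -0.617]
ft_force: [2.3, -2.2, -0.6]
opening: 0.314
```

apply_moves:
  increments:
    - [1,3,0,0,0]
    - [1,3,0,0,0]
    - [1,3,0,0,0]
    - [1,0,0,0,0]

```text
t: 19.7
eef_pos: [537.9, -122.9, 95.9]
tcp_rot: [-0.425, 1.569, -0.54]
ft_force: [0.1, -2.9, 7.5]
opening: 0.311
```

apply_moves:
  increments:
    - [1,3,0,0,0]
    - [1,3,0,0,0]
    - [1,0,0,0,0]

```text
t: 20.0
eef_pos: [537.9, -122.9, 90.0]
tcp_rot: [-0.425, 1.569, -0.54]
ft_force: [-0.7, -2.8, 8.6]
opening: 0.31
```

apply_moves:
  increments:
    - [1,3,0,0,0]
    - [1,3,0,0,0]
    - [1,1.5,0,0,0]
    - [1,0,0,0,0]
    - [1,0,0,0,0]

```text
t: 20.5
eef_pos: [538.0, -123.0, 82.8]
tcp_rot: [-0.436, 1.569, -0.551]
ft_force: [-0.6, -3.7, 11.9]
opening: 0.312
```

apply_moves:
  increments:
    - [1,2,0,0,0]
    - [1,0,0,0,0]
    - [1,0,0,0,0]

```text
t: 20.8
eef_pos: [538.0, -122.9, 80.9]
tcp_rot: [-0.435, 1.569, -0.551]
ft_force: [-1.2, -3.7, 12.5]
opening: 0.313
```

```bash
for i in 1 2 3; do python3 - <<'E'
from h import *
c=cam("scene"); s=status.state(); print(s["eef_pos"].round(1),s["ft_force"].round(1))
y=np.radians(-6.6);X=np.array([np.cos(y),np.sin(y),0]);Y=np.array([-X[1],X[0],0]);O=np.array([536.2,-122,0])
save(c,"l1.png",(205,95,285,185),6)
E
done
```

```text
[ 538.  -122.9   80.8] [-1.1 -3.7 13.2]
[ 538.  -123.    80.9] [-2.1 -3.9 14.4]
[ 538.  -122.9   80.8] [-1.1 -4.1 13.2]
```

View pics/l1.png

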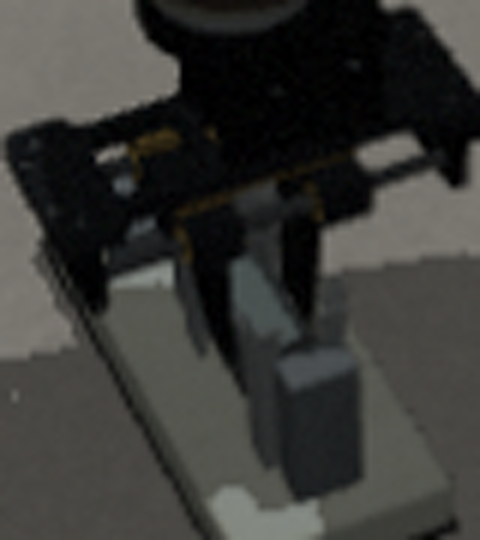

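apply_moves:
  increments:
    - [1,1.5,0,0,0]
    - [1,1.5,0,0,0]
    - [1,0,0,0,0]
    - [1,0,0,0,0]

```text
t: 21.35
eef_pos: [538.0, -123.0, 78.3]
tcp_rot: [-0.402, 1.568, -0.517]
ft_force: [-2.3, -2.7, 18.6]
opening: 0.315
```

apply_moves:
  increments:
    - [0.6,0,0,0,0]
    - [0.5,0,0,0,0]
    - [0.4,0,0,0,0]
    - [0.3,0,0,0,0]
    - [0.3,0,0,0,0]
    - [0.3,-20,0,0,0]
    - [0.3,-30,0,0,0]
    - [0.3,-30,0,0,0]
    - [1,-20,0,0,0]
    - [1,0,0,0,0]

```text
t: 22.35
eef_pos: [538.3, -122.6, 179.1]
tcp_rot: [-0.242, 1.567, -0.357]
ft_force: [0.1, -0.3, -0.8]
opening: 0.583
```

apply_moves:
  increments:
    - [1,0,-35,-35,0]
    - [1,0,0,-35,0]
    - [1,0,0,-30,0]
    - [1,0,35,-10,0]
    - [1,0,40,0,0]
    - [1,0,40,0,0]
    - [1,0,0,0,0]

```text
t: 23.05
eef_pos: [436.8, -27.0, 175.9]
tcp_rot: [2.859, 1.569, 2.748]
ft_force: [0.1, 0.2, -0.5]
opening: 0.019
```

```bash
python3 g.py 537.3 -122.7 130 -6.6; python3 - <<'E'
from h import *
c=cam("scene"); a=c["pixels"]; d=cam("top")["pixels"]
im=np.hstack([cv2.resize(a[95:185,205:285,::-1],(400,450),interpolation=cv2.INTER_CUBIC),cv2.resize(d[180:260,340:420,::-1],(400,450),interpolation=cv2.INTER_CUBIC)])
cv2.imwrite("pics/n1.png",im)
g=a.astype(np.float32).mean(2)
y=np.radians(-6.6);X=np.array([np.cos(y),np.sin(y),0]);Y=np.array([-X[1],X[0],0]);O=np.array([536.2,-122,0])
E
```

```text
t 23.1 pos [436.8 -27.  175.9] jaw -6.4 j6 -0.10 turn 0.2 shift [ 45.7 -83.5 110.9] F [ 0.1  0.2 -0.5] op 0.019 R [[-0.0, 0.11, 0.99], [0.0, 0.99, -0.11], [-1.0, 0.0, -0.0]]
```

View pics/n1.png

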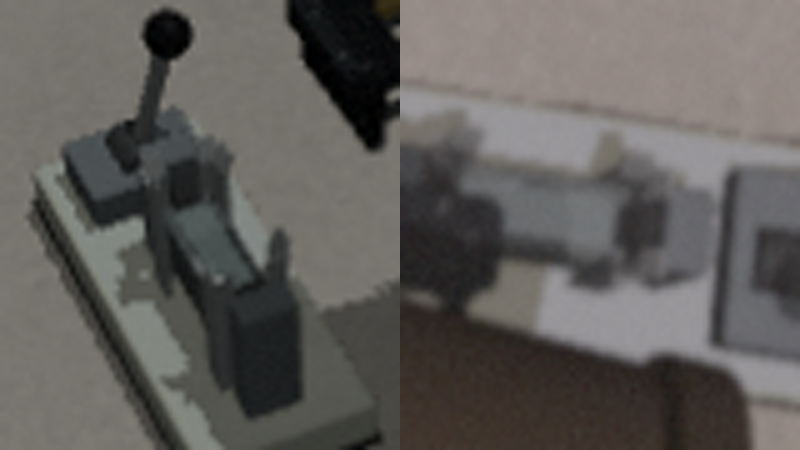

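Left panel: the shallow carrier's window, (190,210) to (250,280), sits level at the height where the deep carrier's top was. It is caught. Now the lever.

apply_moves:
  increments:
    - [1,0,-40,8,0]
    - [1,0,-40,8,0]
    - [1,0,-40,8,0]
    - [1,0,-40,8,0]
    - [1,0,-38.5,9,0]
    - [1,0,0,0,0]
    - [1,0,0,0,0]

```text
t: 23.85
eef_pos: [454.3, -233.4, 176.0]
tcp_rot: [2.699, 1.569, 2.581]
ft_force: [-1.4, 0.2, -0.5]
opening: 0.005
```

```bash
python3 g.py 454.6 -228.9 129 -6.6; python3 - <<'E'
from h import *
c=cam("scene");g=c["pixels"].max(2);u,v=238,102;m=(g[v-15:v+15,u-15:u+15]<28).astype(np.uint8)
n,l,s,q=cv2.connectedComponentsWithStats(m);i=1+np.argmax(s[1:,4]);p=q[i]+[u-15,v-15];print(s[i],p,onz(c,[p],131))
E
```

```text
t 23.9 pos [ 454.3 -233.4  176. ] jaw -6.8 j6 -0.49 turn -0.2 shift [47.   4.5 -0.2] F [-1.4  0.2 -0.5] op 0.005 R [[-0.0, 0.12, 0.99], [0.0, 0.99, -0.12], [-1.0, 0.0, -0.0]]
[11 11  9  9 62] [237.98387097 101.64516129] [[ 497.33583388 -234.74921678  131.        ]]
```

apply_moves:
  increments:
    - [1,25,3,0,0]
    - [1,22,0,0,0]
    - [1,0,0,0,0]
    - [1,0,0,10,0]
    - [1,0,0,12,0]
    - [1,0,0,12,0]
    - [1,0,0,12,0]
    - [1,0,0,10,0]
    - [1,0,0,8,0]
    - [1,0,0,0,0]

```text
t: 24.9
eef_pos: [520.2, -236.6, 129.7]
tcp_rot: [-0.416, 1.57, -0.531]
ft_force: [-0.2, -0.6, -0.1]
opening: 0.004
```

apply_moves:
  increments:
    - [1,0,0,7,0]
    - [1,0,0,5,0]
    - [1,0,0,3,0]
    - [1,0,0,2,0]
    - [1,0,0,0,0]

```text
t: 25.4
eef_pos: [536.3, -238.5, 129.8]
tcp_rot: [-0.498, 1.571, -0.613]
ft_force: [-0.3, 0.3, 0.2]
opening: 0.006
```

apply_moves:
  increments:
    - [1,0,0,2,0]
    - [1,0,0,0,0]
    - [1,0,0,0,0]

```text
t: 25.7
eef_pos: [538.2, -238.7, 129.9]
tcp_rot: [-0.513, 1.57, -0.629]
ft_force: [0.4, 0.2, -0.2]
opening: 0.006
```

```bash
python3 - <<'E'
from h import *
from g import plan
plan(537.3,-122.7,130)
for n,g0 in(("scene",28),("top",60)):
    c=cam(n); e=proj(c,[[561.7,-241.3,127]])[0]; u,v=e.astype(int); r=c["pixels"].max(2)[v-20:v+20,u-20:u+20]
    print(n,e.round(1)); np.save("pics/"+n+"_lv.npy",r)
    nn,l,s,q=cv2.connectedComponentsWithStats((r<g0).astype(np.uint8)); print(s[1:], (q[1:]+[u-20,v-20]).round(1))
E
```

```text
t 25.7 pos [ 538.2 -238.7  129.9] jaw -6.6 j6 -0.41 turn 0.0 shift [-1.000e-01  1.151e+02 -1.420e+01] F [ 0.4  0.2 -0.2] op 0.006 R [[0.0, 0.11, 0.99], [-0.0, 0.99, -0.11], [-1.0, -0.0, 0.0]]
scene [215.3 110.5]
[[  0   0  13  13  46]
 [ 15   0   6   4  10]
 [ 19   0  19  25 258]
 [ 31  29   9  11  35]] [[198.   95.1]
 [213.1  91.5]
 [222.3 101.4]
 [230.5 123.7]]
top [430.3 204.9]
[[  1   0  39  40 916]] [[436.8 206.7]]
```

apply_moves:
  increments:
    - [1,0,0,2,0]
    - [1,0,0,2,0]
    - [1,0,0,0,0]

```text
t: 26.1
eef_pos: [542.3, -239.2, 129.8]
tcp_rot: [-0.774, 1.571, -0.889]
ft_force: [-0.5, 0.1, -0.1]
opening: 0.005
```

apply_moves:
  increments:
    - [1,0,0,1.5,0]
    - [1,0,0,1.5,0]
    - [1,0,0,0,0]

```text
t: 26.4
eef_pos: [543.1, -239.1, 129.6]
tcp_rot: [2.996, 1.566, 2.881]
ft_force: [-12.6, 0.6, 3.8]
opening: 0.005
```

The lever is against its stop (Fx -12.6 N). I back off and verify.

apply_moves:
  increments:
    - [1,0,0,-10,0]
    - [1,0,0,-40,0]
    - [1,0,0,-40,0]
    - [1,-40,0,-20,0]
    - [1,-40,0,0,0]
    - [1,0,-45,-10,0]
    - [1,0,-45,-10,0]
    - [1,0,-45,0,0]
    - [1,0,-45,0,0]
    - [1,0,0,0,0]

```text
t: 27.4
eef_pos: [394.3, -407.8, 209.7]
tcp_rot: [-0.943, 1.568, -1.061]
ft_force: [-0.1, 0.8, -0.2]
opening: 0.004
```

```bash
python3 - <<'E'
from m import *
s=status.state();print(s["t"],s["eef_pos"].round(1),s["ft_force"].round(1))
rs=[]
for n,g0 in(("scene",28),("top",50)):
    c=cam(n); e=proj(c,[[561.7,-241.3,127]])[0]; u,v=e.astype(int); r=c["pixels"].max(2)[v-14:v+14,u-14:u+14]
    nn,l,st,q=cv2.connectedComponentsWithStats((r<g0).astype(np.uint8)); i=1+np.argmax(st[1:,4]); p=q[i]+[u-14,v-14]; print(n,e.round(1),st[i],p.round(1),onz(c,[p],127).round(1)); rs.append(ray(c,[p]))
    if n=="scene":
        # shallow window: mean level, thresholded blob bright inside the column mouth, level via corner height test
        y=np.radians(-6.6);X=np.array([np.cos(y),np.sin(y),0]);Y=np.array([-X[1],X[0],0]);O=np.array([537.3,-122.7,0]); g=c["pixels"].astype(np.float32).mean(2)
        uv=proj(c,[O+Y*j+[0,0,90] for j in range(-44,45,4)]).astype(np.float32); print(cv2.remap(g,uv[:,:1].copy(),uv[:,1:].copy(),1).ravel().astype(int))
    else:
        print("short", np.round(satrect(c,(155,215,195,245),20)[1],1))
    np.save("pics/end_"+n+".npy",c["pixels"])
    d=np.abs(c["pixels"].astype(int)-np.load("pics/"+n+"0.npy")).max(2)
    nn,l,st,q=cv2.connectedComponentsWithStats(cv2.morphologyEx((d>35).astype(np.uint8),cv2.MORPH_OPEN,np.ones((2,2)))); print("changed",[(a[:4].tolist(),int(a[4])) for a in st[1:] if a[4]>12])
(o1,d1),(o2,d2)=rs; k=np.linalg.lstsq(np.c_[d1[0],-d2[0]],o2-o1,rcond=None)[0]; print("ball",o1+k[0]*d1[0],o2+k[1]*d2[0])
E
```

```text
27.4 [ 394.3 -407.8  209.7] [-0.1  0.8 -0.2]
scene [215.3 110.5] [11 10  9 10 67] [216.1 110.5] [[ 559.9 -240.1  127. ]]
[30 28 32 62 80 82 83 83 83 84 83 83 82 83 83 90 96 79 65 46 62 74 75]
changed [([202, 0, 116, 104], 4146), ([302, 0, 93, 149], 4714), ([448, 0, 12, 30], 203), ([424, 9, 9, 11], 60), ([436, 14, 5, 4], 15), ([418, 25, 6, 6], 30), ([473, 35, 12, 20], 50), ([436, 58, 7, 18], 59), ([471, 65, 10, 12], 51), ([187, 81, 69, 41], 1598), ([449, 80, 23, 40], 264), ([296, 106, 16, 9], 99), ([388, 110, 7, 5], 27), ([462, 121, 5, 6], 20), ([252, 129, 6, 4], 19), ([253, 135, 177, 56], 3102), ([242, 137, 14, 15], 101), ([424, 138, 26, 10], 170), ([207, 144, 8, 6], 39), ([241, 148, 5, 8], 24), ([307, 204, 17, 31], 401), ([265, 236, 29, 32], 449)]
top [430.3 204.9] [  9  10  12  11 104] [430.  204.8] [[ 561.8 -240.7  127. ]]
short [505.1 289.7  30.5  47.8 -15.7]
changed [([229, 180, 34, 14], 291), ([413, 196, 9, 9], 68), ([425, 200, 14, 13], 146), ([453, 211, 89, 91], 4673), ([352, 212, 32, 13], 277), ([242, 227, 33, 23], 325), ([352, 226, 46, 23], 539), ([422, 231, 15, 13], 142), ([198, 244, 208, 176], 6034), ([554, 247, 6, 7], 33), ([409, 255, 19, 11], 98), ([536, 282, 24, 78], 538), ([256, 303, 141, 79], 3653), ([426, 303, 134, 79], 7608), ([401, 329, 23, 20], 275), ([375, 381, 185, 39], 3565)]
ball [ 560.27145292 -239.13794283  127.91545728] [ 561.61103742 -240.20261703  128.46176313]
```

The ball is at its expected end position in both views. Nothing else changed apart from the two carriers' old spots, the feeder, and the arm and its shadow.

```bash
python3 -c "
from cell import env; print(env.job_done())"
```

```text
the job is handed in; nothing more can be done
None
```

The feeder is loaded and the job is handed in, finished at about 27 s of the 72 s allowed.

- **Deep carrier:** I pushed it to a top height of about 83 mm, where the force was about 11 N. A picture after release shows it sitting level in the column, still held.
- **Shallow carrier:** I pushed it on top until the force rose to 18.6 N, which I took as the platform stop. That is a little above the 13 to 16 N quoted. After release, a picture shows it level and at the height where the deep carrier's top had been, so I judged it caught. I did not measure that height by touch.
- **Lever:** I pushed it against its end stop (12.6 N). With the arm clear, both cameras put the ball within about 2 mm of its expected far-side position.
- **Everything else:** Comparing the first and last pictures, the changes I could see were the two carriers' old spots, the feeder, and the arm and its shadow. The short carrier shows as a 30 x 48 mm shape where it lay. The last wrist force was under 1 N, with the gripper well away from the feeder.

Some things did not go cleanly:
- Both carriers touched the mouth's lips with 4 to 7 N sideways on the way in, and I corrected this by about 1 mm each time.
- I gripped the shallow carrier a second time because the first grip was 3 mm too high.
- The scene camera placed the feeder about 1.7 mm from where the top view did, within the stated calibration error.

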